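# Make up the griddle tray and the taco tray

### The job

Make up the two serving trays for the barbecue: the oblong tray gets the squeeze bottle, standing upright, and the silicone brush, lying flat; the square tray gets the steel shaker, standing upright, and the bench scraper, lying flat. The scraper is still held down on the white cutting board by a toggle clamp, so throw the clamp's lever right over to its open stop, leave it open, and only then lift the scraper out. Everything must stand or lie on the floor of its tray, inside the rim and not on top of anything else; leave the jar and the mug where they stand.

Things in the scene. Friction and masses are not known exactly. Their poses are not given: they have to be found in the camera images.
- oblong_tray: Oblong aluminium tray with a low rim, fixed to the shelf: 130 mm along its x, 240 mm along its y, floor 4 mm thick, rim walls 4 mm thick and 12 mm high overall (inside 122 x 232 mm). Origin: centre of its underside; z up. For the bottle and the brush. Tray places are shuffled among three spots in a row across the shelf.
- square_tray: Square aluminium tray with a low rim, fixed to the shelf: 190 x 190 mm, floor 4 mm thick, rim walls 4 mm thick and 12 mm high overall (inside 182 x 182 mm). Origin: centre of its underside; z up. For the shaker and the scraper.
- bottle: Empty clear plastic squeeze bottle with a black conical nozzle, standing upright, loose. Diameter 48 mm up to 94 mm height, nozzle tip at 132 mm; about 60 g. Origin: centre of its underside; z up.
- shaker: Steel shaker with a slightly domed aluminium top, standing upright, loose. Diameter 50 mm (cap 52 mm from height 70 mm up), 90 mm high; about 150 g. Origin: centre of its underside; z up.
- brush: Black silicone basting brush lying flat, loose, 160 mm long along its x; about 70 g. Handle 18 mm wide (y) and 18 mm high, from x = -80 to x = 25 mm; bristle head 36 mm wide and 12 to 14 mm high, from x = 25 to x = 80 mm. Origin: middle of its length, on the underside, within the handle, a good place to grip across y. It fits its tray only lengthwise.
- scraper: Bench scraper lying flat on the cutting board, loose, at the start held under the toggle clamp; about 200 g. A black bar handle 22 mm wide (x), 110 mm long (y) and 26 mm high; from it a flat steel blade 3 mm thick and 110 mm wide (y) reaches to x = 80 mm, undersides level. Origin: centre of the handle's underside; grip the handle across x. The cutting board (white, 160 x 220 mm, fixed, top 15 mm above the shelf) has its axes along the scraper's within 2 degrees at the start.
- clamp (a joint): Toggle clamp of steel on the cutting board, angle of its arm in rad: 0 = closed (arm level over the scraper's blade, pad just over the blade, black lever upright), 1.5 = open stop (arm up, lever laid over away from the scraper's handle). Stiff hinge: it stays where it is left; a push of about 1 to 2 N on the lever turns it. May start up to 0.05 open.
- clamp_tip (a point): Top end of the clamp's black lever, a round bar 16 mm thick; the hinge axis lies 90 mm straight below it at the start (43 mm above the shelf), along this point's y. Axes turn with the lever: its z points along the lever from the hinge to this tip; its x is the way the lever must be pushed over (at the start level, the scraper's x within 2 degrees, roughly away from the robot). The arm reaches 57 mm from the hinge towards -x at the start, and stands up as the lever goes down.
- jar: Amber glass jar with steel cap, 68 mm wide and 95 mm high, standing upright beyond the trays; bystander, not to be moved. Origin: centre of its underside.
- mug: White ceramic mug, 80 mm wide and 90 mm high, with a handle, beyond the trays; bystander, not to be moved. Origin: centre of its underside.
Things that resemble listed ones, but are neither listed nor needed, are in the scene too. What is meant by the brush is not blue, and is the larger of those in its own colour.

How it is judged:
At the end, for the whole second after the job is handed in: Bottle and brush in the oblong tray, shaker and scraper in the square one, each on the tray floor (within 2 to 5 mm) inside the rim; bottle and shaker upright within 0.08 rad, brush flat within 0.04, scraper within 0.06; all at rest and released; clamp open beyond 1.1 rad (x of bottle in the frame of oblong_tray between -0.05 and 0.05 m and y of bottle in the frame of oblong_tray between -0.105 and 0.105 m and z of bottle in the frame of oblong_tray between 0 and 0.009 m and angle between each of bottle, shaker's own z axis and vertical below 0.08 rad and linear speed of each of bottle, brush, shaker, scraper below 0.02 m/s and contact force between each of bottle, brush, shaker, scraper and the fingers below 0.2 N and x of brush in the frame of oblong_tray between -0.055 and 0.055 m and y of brush in the frame of oblong_tray between -0.055 and 0.055 m and z of brush in the frame of oblong_tray between 0 and 0.0068 m and angle between brush's own z axis and vertical below 0.04 rad and x of shaker in the frame of square_tray between -0.08 and 0.08 m and y of shaker in the frame of square_tray between -0.08 and 0.08 m and z of shaker in the frame of square_tray between 0 and 0.0058 m and x of scraper in the frame of square_tray between -0.088 and 0.088 m and y of scraper in the frame of square_tray between -0.088 and 0.088 m and z of scraper in the frame of square_tray between 0 and 0.009 m and angle between scraper's own z axis and vertical below 0.06 rad and value of joint clamp above 1.1 rad); the robot touches nothing.
It fails at once if the scraper is pulled out (moved more than 15 mm) while the clamp is open less than 1 rad (value of joint clamp below 1 rad and distance of scraper from where it was at the start of the episode above 0.015 m).
It fails at once if the jar is moved more than 20 mm (distance of jar from where it was at the start of the episode above 0.02 m).
It fails at once if the mug is moved more than 20 mm (distance of mug from where it was at the start of the episode above 0.02 m).
It also fails if it takes over 122 s, if anything falls off the work surface, if the arm or the gripper's body presses on something with over 40 N, if the wrist force passes 120 N, or if a joint passes its speed limit or range.

### The arm

A 6-joint arm with a two-finger parallel gripper is mounted at the origin on the work surface. World frame = base frame: x ahead of the robot, y to its left, z up, the work surface at z = 0. Lengths are in m, angles in rad, forces in N, time in s.
With the tool pointing down it reaches from about 0.225 to 0.875 m from the base axis. Payload 3.4 kg.
Tool frame: the origin (TCP) lies at the very end of the fingers, on their centre line; the grasp point (between the pads) lies 19 mm behind it (manip.grasp_offset is the distance from the TCP to the grasp point, in m); x points along the fingers, y is the direction in which the jaws open and shut, and the axes are right-handed (so a half turn about x gives the same grasp; the last joint's range is limited). The gripper opens to 85 mm and grips with 20 to 120 N. Pads are 22 mm wide; open, the fingers measure 114 mm over their backs; the gripper's body (76 mm by 85 mm) begins 54 mm behind the grasp point. The pads swing forward as they close: fully open they stand 13 mm farther back than shut.
Start: joints at [-1.467, 0.276, 1.505, -0, 1.361, -0.121], TCP at [0.128, -0.561, 0.231] pointing down, gripper open.
Joint ranges: [-2.89, 2.89], [-0.75, 2.08], [0.22, 2.7], [-1.18, 4.32], [0.11, 2.71], [-2.7, 2.7]. Speed limits (rad/s): [2.57, 2.57, 3.14, 3.14, 3.14, 3.14].

### API

Orientations are given as a unit quaternion [w, x, y, z].
In Python, from rig import manip gives the robot as it stands.
- The arm moves only by the tool step_arm, never from a script. Its argument "increments" is a list of rows, each an object with "grip": the opening, from 0 (shut) to 1 (fully open); "delta_pos": the shift along the world's x, y, z in m, a list of three; "twist": the turn about the world's z in degrees. A call has 1 to 10 rows; each row shifts and turns the commanded pose from where the row before left it; what a row does not reach is not made up. A row lasts 1/12 s, in which the tool goes at most 41.7 mm and 7.16 degrees, less where a joint would pass 70% of its speed; a pose out of reach is approached as far as the arm can. A call with a gripper value outside its range is refused whole. The fingers move at their own pace and stop on an object; "force" is the grip in N (left out, the last holds). Time passes only in rows, so rows that do not move let the fingers close. It gives the time, the measured TCP pose, the force and the opening at its end, in the units of the state.
- manip.get_state(): the state, without advancing time (a new reading comes with each control period).
- manip.get_image(name): name is "side" or "top"; returns a dict with "img" (420x560x3 uint8, red, green, blue), "fx", "fy", "cx", "cy" (pixels), "rvec" (rotation vector, rad) and "tvec" (3), from world to camera coordinates, as OpenCV has them. Camera axes: x right, y down, z forward; pixel columns grow to the right and rows downward; lengths in m; the calibration is good to about 2 mm. A picture is of the moment at which its call begins. There is no depth.
- manip.sign_off(): hands the job in, once; it reports no verdict.
The state is a dict: "clock": time; "qpos": joint angles; "qd": joint speeds; "effort": joint torques, N m; "position": TCP position; "ee_rot": TCP orientation; "contact_force": force on the tool from outside, world axes, zero at the start; "moment": the same for the moment, N m; "width": finger opening in m.
Only numpy, scipy, OpenCV 4.12 (cv2) and the standard library are available. Lean on these libraries where they do the work, as an engineer would, in place of code of your own. Each camera call takes 0.05 s, during which the arm holds its last target. There are 200 camera calls.

## Working session

There is one attempt and no reset: what is moved stays moved. The work goes in short steps, Python scripts to look and compute and a tool call to move; the robot and the scene stay as the last step left them, time stands still between calls to the robot, and variables do not carry over. Pictures are saved under pics/ and viewed, about 12 in all and at most 16, crops included, and the job is handed in when it is done.

Besides the shell and the picture viewer there is one more tool, called after "Emit:" as name(argument=value, ...), one argument or row to a line, values as JSON. step_arm: Moves the arm, as the interface text tells. Its arguments: {"type":"object","properties":{"increments":{"type":"array"},"force":{"type":"number"}},"required":["increments"]}

```bash
mkdir -p pics; ls; cat > h.py <<'E'
import numpy as np, cv2
from rig import manip
def shot(name,fn=None):
    d=manip.get_image(name)
    if fn: cv2.imwrite('pics/'+fn,d['img'][:,:,::-1])
    return d
def ray(d,u,v,z):
    R=cv2.Rodrigues(np.array(d['rvec'],float))[0];t=np.array(d['tvec'],float).ravel()
    c=-R.T@t; w=R.T@np.array([(u-d['cx'])/d['fx'],(v-d['cy'])/d['fy'],1.])
    return c+w*(z-c[2])/w[2]
def proj(d,p):
    K=np.array([[d['fx'],0,d['cx']],[0,d['fy'],d['cy']],[0,0,1.]])
    return cv2.projectPoints(np.array([p],float),np.array(d['rvec'],float),np.array(d['tvec'],float),K,None)[0].ravel()
E
python3 - <<'E'
from h import *
import pickle
a=shot('top','top0.png');b=shot('side','side0.png')
pickle.dump((a,b),open('v0.pkl','wb'))
for d in(a,b):
    R=cv2.Rodrigues(np.array(d['rvec'],float))[0];print(d['fx'],-R.T@np.array(d['tvec']).ravel(),R[2])
im=np.hstack([a['img'],b['img']]);
print(manip.get_state())
E
```

```text
pics
480.8257419911496 [ 0.43218541 -0.06704582  1.21522713] [ 0.04588847  0.00410937 -0.99893812]
543.5636971623591 [0.09210754 0.81753193 0.98837776] [ 0.29843463 -0.67571263 -0.67405431]
{'clock': 0.1, 'qpos': array([-1.46699691e+00,  2.76496492e-01,  1.50605479e+00, -2.10996426e-05,
        1.36071236e+00, -1.21008315e-01]), 'qd': array([ 0.00115848, -0.00112433, -0.0017235 ,  0.00124602,  0.0003149 ,
       -0.00011665]), 'effort': array([ 1.01558358e-03, -4.17699873e+01, -2.46404099e+01, -2.00535028e-04,
        5.80925698e-03, -4.44445931e-06]), 'position': array([ 0.12810854, -0.56003082,  0.2305271 ]), 'ee_rot': array([-0.07872497, -0.70264184, -0.07990662,  0.70264626]), 'contact_force': array([-0.26675735, -0.16774357,  0.61740461]), 'moment': array([ 0.03109786,  0.02385232, -0.00081019]), 'width': 0.08552008006966472}
```

View pics/top0.png

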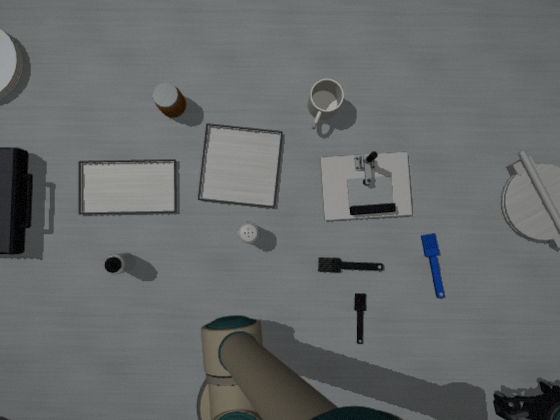

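View pics/side0.png

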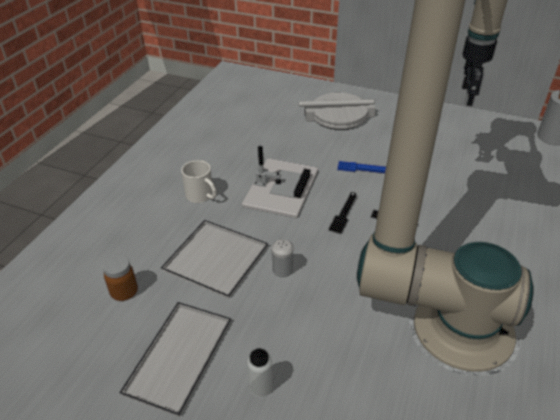

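The top view shows the oblong tray (128,187), square tray (241,166), bottle (115,264), shaker (248,233), and the scraper with its clamp (372,190; lever tip ~372,156). There are three brushes: large black (350,265), small black (360,318) and blue (432,265). The large black one fits "not blue, larger of its colour". The side view agrees: bottle (260,370), shaker (283,258), lever (261,155).

```bash
python3 - <<'E'
from h import *
import pickle
a,b=pickle.load(open('v0.pkl','rb'))
im=a['img'][:,:,::-1]; sd=b['img'][:,:,::-1]
c=cv2.resize(im[135:350,310:450],None,fx=2.7,fy=2.7,interpolation=cv2.INTER_CUBIC)
c2=cv2.resize(sd[120:410,200:360],(int(160*2),int(290*2)),interpolation=cv2.INTER_CUBIC)
H=580;c=cv2.resize(c,(int(140*H/215),H))
cv2.imwrite('pics/crop0.png',np.hstack([c,c2]))
g=im.max(2)
def comps(m,z,d,roi,mn=40):
    n,l,s,ce=cv2.connectedComponentsWithStats(m.astype(np.uint8))
    for i in range(1,n):
        x,y,w,h,A=s[i]
        if A<mn or not(roi[0]<ce[i][0]<roi[2] and roi[1]<ce[i][1]<roi[3]):continue
        r=cv2.minAreaRect(np.argwhere(l==i)[:,::-1].astype(np.float32))
        P=cv2.boxPoints(r);W=[ray(d,*p,z)[:2] for p in P]
        e0=W[1]-W[0];e1=W[2]-W[1]
        L=e0 if np.hypot(*e0)>np.hypot(*e1) else e1
        print(ce[i].round(1),A,'ctr',np.mean(W,0).round(4),'size',np.hypot(*e0).round(3),np.hypot(*e1).round(3),'long ang',np.degrees(np.arctan2(L[1],L[0])).round(1))
print('dark');comps(g<45,0.015,a,(60,130,460,350))
print('scraper handle');comps(g<45,0.041,a,(330,180,420,225))
R=(190,120,300,215)
print('trays');comps(g<75,0.012,a,(70,110,300,220),60)
print('board');comps(g>140,0.015,a,(70,110,420,230),200)
E
```

```text
dark
[371.3 156.8] 72 ctr [ 0.6247 -0.3108] size 0.03 0.014 long ang -44.1
[371.9 208.8] 372 ctr [ 0.4938 -0.3138] size 0.111 0.021 long ang -84.8
[112.6 264.4] 193 ctr [0.3445 0.3306] size 0.037 0.037 long ang -89.0
[343.9 265.2] 566 ctr [ 0.3545 -0.26  ] size 0.159 0.032 long ang -89.0
[359.7 314.1] 372 ctr [ 0.2221 -0.2859] size 0.025 0.12 long ang -179.6
[232.5 321.4] 347 ctr [0.2094 0.0344] size 0.127 0.026 long ang -85.2
scraper handle
[371.9 208.8] 372 ctr [ 0.4925 -0.3084] size 0.109 0.02 long ang -84.8
trays
[182.4 110.4] 725 ctr [0.7364 0.1697] size 0.071 0.112 long ang -129.3
[242.7 168.9] 659 ctr [0.5967 0.0164] size 0.197 0.2 long ang -95.1
[129.3 190.6] 722 ctr [0.5378 0.2976] size 0.25 0.139 long ang -89.1
board
[239.6 166.2] 4506 ctr [0.5959 0.0165] size 0.177 0.175 long ang -4.7
[397.4 178.9] 1087 ctr [ 0.5575 -0.3656] size 0.076 0.154 long ang -175.7
[336.9 185.1] 1705 ctr [ 0.5476 -0.2411] size 0.104 0.154 long ang -176.0
[128.3 187.5] 4091 ctr [0.5377 0.2973] size 0.223 0.117 long ang -88.0
```

View pics/crop0.png

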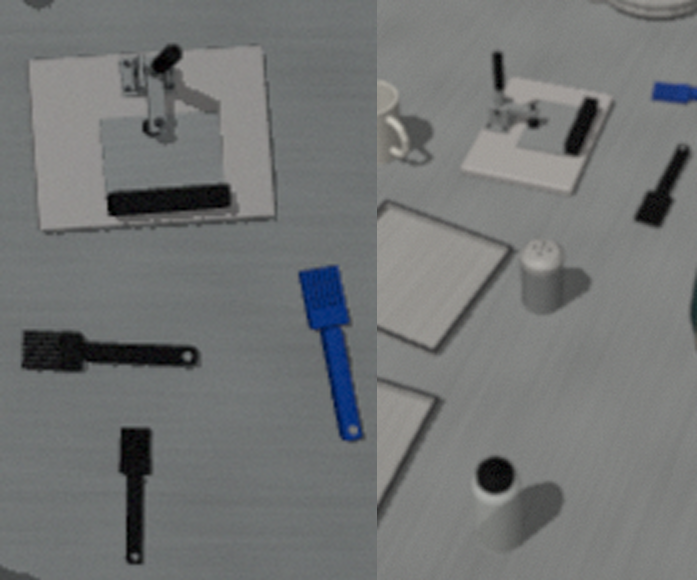

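The crop confirms it: the large black brush (about 159 mm long, at 344,265) is the one meant. The small black one is 120 mm. Next I triangulate the bottle, shaker, lever, jar and mug.

```bash
python3 - <<'E'
from h import *
import pickle
from scipy.spatial.transform import Rotation as Ro
a,b=pickle.load(open('v0.pkl','rb'))
def P(d):
    R=cv2.Rodrigues(np.array(d['rvec'],float))[0]
    return np.diag([1,1,1.])@np.array([[d['fx'],0,d['cx']],[0,d['fy'],d['cy']],[0,0,1]])@np.hstack([R,np.array(d['tvec'],float).reshape(3,1)])
def tri(p,q):
    X=cv2.triangulatePoints(P(a),P(b),np.array(p,float).reshape(2,1),np.array(q,float).reshape(2,1)).ravel();return (X[:3]/X[3]).round(4)
# lever mask ends
for d,(x0,y0,x1,y1) in((a,(360,145,385,170)),(b,(250,135,275,172))):
    m=(d['img'].max(2)<55)[y0:y1,x0:x1];ys,xs=np.nonzero(m);n,l,s,c=cv2.connectedComponentsWithStats(m.astype(np.uint8))
    k=1+s[1:,4].argmax();pts=np.argwhere(l==k)[:,::-1]+[x0,y0]
    print('lever',s[k],'box',pts.min(0),pts.max(0),'top rows',[pts[pts[:,1]==r][:,0].mean() for r in sorted(set(pts[:,1]))[:3]])
print('tip',tri((374,153.5),(260.5,148)))
print('bottle cone',tri((112.6,264.4),(260,357)),'z.105',ray(a,112.6,264.4,.105))
m=(b['img'].max(2)<50)[340:375,245:280];print('cone side',np.argwhere(m).mean(0)[::-1]+[245,340],np.argwhere(m).min(0),np.argwhere(m).max(0))
print('shaker',tri((248,232),(283,245)),'z.09',ray(a,248,232,.09))
print('jar',ray(a,167,92,.095),'mug',ray(a,326,95,.09), 'mughandle',ray(a,317,125,.05))
print('brush',ray(a,343.9,265.2,.012))
R=Ro.from_quat(manip.get_state()['ee_rot'],scalar_first=True).as_matrix();print(R)
E
```

```text
lever [ 6  7 11 11 78] box [366 152] [376 162] top rows [np.float64(373.5), np.float64(373.5), np.float64(373.0)]
lever [ 8 11  5 19 71] box [258 146] [262 164] top rows [np.float64(260.0), np.float64(259.5), np.float64(259.5)]
tip [ 0.6123 -0.2955  0.1252]
bottle cone [0.3502 0.2997 0.1061] z.105 [0.35131893 0.30060038 0.105     ]
cone side [258.91701245 357.09128631] [9 5] [25 22]
shaker [ 0.4293 -0.0093  0.0854] z.09 [ 0.43097396 -0.00891765  0.09      ]
jar [0.75787408 0.1882562  0.095     ] mug [ 0.75802647 -0.18750585  0.09      ] mughandle [ 0.69502631 -0.17063926  0.05      ]
brush [ 0.35227366 -0.24530084  0.012     ]
[[-1.93660375e-04  2.22923080e-01 -9.74836018e-01]
 [ 1.65985058e-03 -9.74834622e-01 -2.22923091e-01]
 [-9.99998604e-01 -1.66125350e-03 -1.81232165e-04]]
```

Emit:
step_arm(
  increments=[
    {"grip": 0,"delta_pos": [0.028,0.016,0],"twist": -0.84},
    {"grip": 0,"delta_pos": [0.028,0.016,0],"twist": -0.84},
    {"grip": 0,"delta_pos": [0.028,0.016,0],"twist": -0.84},
    {"grip": 0,"delta_pos": [0.028,0.016,0],"twist": -0.84},
    {"grip": 0,"delta_pos": [0.028,0.016,0],"twist": -0.84},
    {"grip": 0,"delta_pos": [0.028,0.016,0],"twist": -0.84},
    {"grip": 0,"delta_pos": [0.028,0.016,0],"twist": -0.84},
    {"grip": 0,"delta_pos": [0.028,0.016,0],"twist": -0.84},
    {"grip": 0,"delta_pos": [0.028,0.016,0],"twist": -0.84},
    {"grip": 0,"delta_pos": [0.028,0.016,0],"twist": -0.84},
  ],
)

```text
clock: 0.93
position: [0.4092, -0.3993, 0.2309]
ee_rot: [-0.027, -0.706, -0.028, 0.707]
contact_force: [0.3, 0.1, -0.2]
width: -0.0001
```

Emit:
step_arm(
  increments=[
    {"grip": 0,"delta_pos": [0.0172,0.01,-0.0116],"twist": 0},
    {"grip": 0,"delta_pos": [0.0172,0.01,-0.0116],"twist": 0},
    {"grip": 0,"delta_pos": [0.0172,0.01,-0.0116],"twist": 0},
    {"grip": 0,"delta_pos": [0.0172,0.01,-0.0116],"twist": 0},
    {"grip": 0,"delta_pos": [0.0172,0.01,-0.0116],"twist": 0},
    {"grip": 0,"delta_pos": [0.0172,0.01,-0.0116],"twist": 0},
    {"grip": 0,"delta_pos": [0.0172,0.01,-0.0116],"twist": 0},
    {"grip": 0,"delta_pos": [0.0172,0.01,-0.0116],"twist": 0},
    {"grip": 0,"delta_pos": [0.0172,0.01,-0.0116],"twist": 0},
    {"grip": 0,"delta_pos": [0,0,0],"twist": 0},
  ],
)

```text
clock: 1.77
position: [0.5644, -0.3076, 0.1237]
ee_rot: [-0.027, -0.706, -0.03, 0.707]
contact_force: [0.1, 0.2, -0.1]
width: -0.0001
```

Emit:
step_arm(
  increments=[
    {"grip": 0,"delta_pos": [0.014,0.005,-0.003],"twist": 0},
    {"grip": 0,"delta_pos": [0.0145,0.003,-0.0025],"twist": 0},
    {"grip": 0,"delta_pos": [0.011,0.001,-0.0005],"twist": 0},
    {"grip": 0,"delta_pos": [0.0115,0.001,-0.0005],"twist": 0},
    {"grip": 0,"delta_pos": [0.0105,0.001,-0.0035],"twist": 0},
    {"grip": 0,"delta_pos": [0.0105,0.001,-0.004],"twist": 0},
    {"grip": 0,"delta_pos": [0,0,0],"twist": 0},
  ],
)

```text
clock: 2.35
position: [0.6372, -0.2986, 0.112]
ee_rot: [0.028, 0.707, 0.028, -0.706]
contact_force: [0.1, -0.7, -0.7]
width: -0.0004
```

```bash
python3 - <<'E'
from h import *
d=shot('side');c=d['img'][90:230,180:340,::-1]
t=shot('top');c2=t['img'][110:230,300:440,::-1]
cv2.imwrite('pics/c1.png',np.hstack([cv2.resize(c,(400,350)),cv2.resize(c2,(400,350))]))
E
```

```text
(no output)
```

View pics/c1.png

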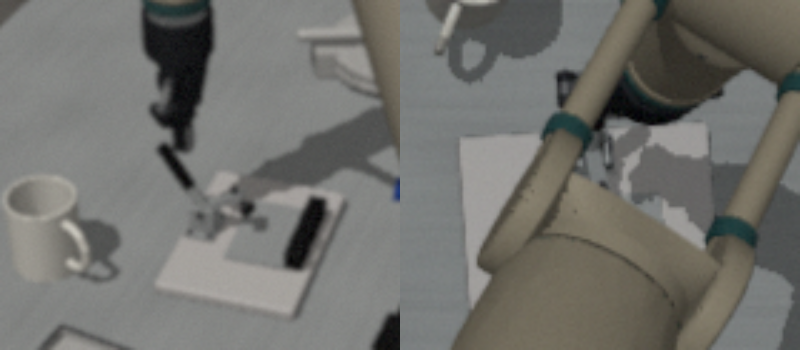

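The side crop shows the lever (165,150 to 205,195 in the crop) already leaning over, with the fingers behind it. I'll carry on along the arc.

Emit:
step_arm(
  increments=[
    {"grip": 0,"delta_pos": [0.009,0.001,-0.0065],"twist": 0},
    {"grip": 0,"delta_pos": [0.009,0.001,-0.007],"twist": 0},
    {"grip": 0,"delta_pos": [0.007,0.001,-0.009],"twist": 0},
    {"grip": 0,"delta_pos": [0.0065,0.001,-0.0095],"twist": 0},
    {"grip": 0,"delta_pos": [0.003,0,-0.007],"twist": 0},
    {"grip": 0,"delta_pos": [0.0025,0,-0.007],"twist": 0},
    {"grip": 0,"delta_pos": [0.002,0,-0.007],"twist": 0},
    {"grip": 0,"delta_pos": [0,0,0],"twist": 0},
  ],
)

```text
clock: 3.12
position: [0.6731, -0.2938, 0.0574]
ee_rot: [-0.027, -0.705, -0.028, 0.708]
contact_force: [-0.8, 1.3, -0.8]
width: -0.0001
```

Emit:
step_arm(
  increments=[
    {"grip": 0,"delta_pos": [0,0,-0.003],"twist": 0},
    {"grip": 0,"delta_pos": [0,0,-0.003],"twist": 0},
    {"grip": 0,"delta_pos": [0,0,-0.002],"twist": 0},
    {"grip": 0,"delta_pos": [0,0,0],"twist": 0},
  ],
)

```text
clock: 3.45
position: [0.6741, -0.2946, 0.0552]
ee_rot: [0.028, 0.707, 0.027, -0.706]
contact_force: [-3.1, 1.2, 10.0]
width: -0.0001
```

Emit:
step_arm(
  increments=[
    {"grip": 0,"delta_pos": [0,0,0.03],"twist": 0},
    {"grip": 0,"delta_pos": [0,0,0.03],"twist": 0},
    {"grip": 0,"delta_pos": [0,0,0.03],"twist": 0},
    {"grip": 0,"delta_pos": [0,0,0.03],"twist": 0},
    {"grip": 0.7,"delta_pos": [0,0,0.03],"twist": 7},
    {"grip": 0.7,"delta_pos": [-0.02,0,0],"twist": 7},
    {"grip": 0.7,"delta_pos": [-0.02,0,0],"twist": 7},
    {"grip": 0.7,"delta_pos": [-0.02,0,0],"twist": 7},
    {"grip": 0.7,"delta_pos": [-0.02,0,0],"twist": 7},
    {"grip": 0.7,"delta_pos": [-0.02,0,0],"twist": 7},
  ],
)

```text
clock: 4.28
position: [0.5727, -0.2946, 0.2024]
ee_rot: [0.281, 0.649, 0.281, -0.649]
contact_force: [0.3, 0.0, 1.3]
width: 0.0598
```

Emit:
step_arm(
  increments=[
    {"grip": 0.7,"delta_pos": [-0.02,0,0],"twist": 7},
    {"grip": 0.7,"delta_pos": [-0.02,-0.005,0],"twist": 7},
    {"grip": 0.7,"delta_pos": [-0.02,-0.005,0],"twist": 7},
    {"grip": 0.7,"delta_pos": [-0.02,-0.003,0],"twist": 7},
    {"grip": 0.7,"delta_pos": [0,0,0],"twist": 7},
    {"grip": 0.7,"delta_pos": [0,0,0],"twist": 7},
    {"grip": 0.7,"delta_pos": [0,0,0],"twist": 6},
    {"grip": 0.7,"delta_pos": [0,0,0],"twist": 0},
  ],
)

```text
clock: 4.95
position: [0.4935, -0.3078, 0.2025]
ee_rot: [0.52, 0.48, 0.519, -0.48]
contact_force: [0.5, 0.6, 0.2]
width: 0.06
```

```bash
python3 - <<'E'
from h import *
from scipy.spatial.transform import Rotation as Ro
d=shot('side');c=d['img'][70:230,160:360,::-1]
t=shot('top');c2=t['img'][100:240,300:440,::-1]
cv2.imwrite('pics/c2.png',np.hstack([cv2.resize(c,(440,352)),cv2.resize(c2,(352,352))]))
s=manip.get_state();R=Ro.from_quat(s['ee_rot'],scalar_first=True).as_matrix()
print(s['position'],s['width'],np.degrees(np.arctan2(R[1,1],R[0,1])))
m=(d['img'].max(2)<50)[160:210,285:325];ys,xs=np.nonzero(m);print('handle side',xs.mean()+285,ys.mean()+160)
print(proj(d,[.4925,-.308,.035]))
E
```

```text
[ 0.49377812 -0.30766091  0.20228626] 0.05980084354313749 4.311677723023637
handle side 301.78536585365856 183.17560975609757
[301.66490765 181.30085234]
```

View pics/c2.png

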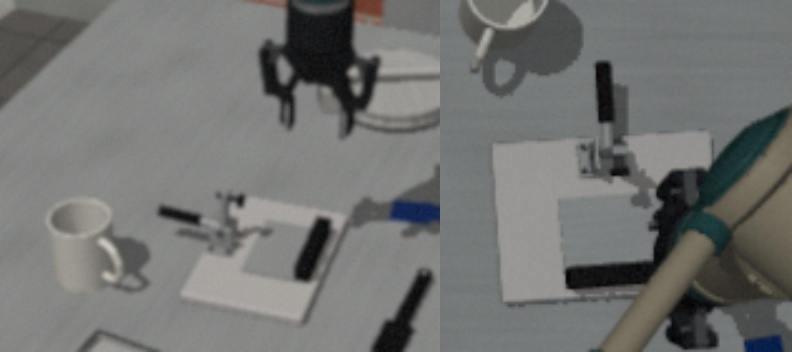

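The clamp is open: lever flat at (180,213) in the crop, arm upright. The scraper hasn't moved. I'll go down and grip the handle.

Emit:
step_arm(
  increments=[
    {"grip": 0.7,"delta_pos": [-0.001,0,-0.03],"twist": 0},
    {"grip": 0.7,"delta_pos": [0,0,-0.03],"twist": 0},
    {"grip": 0.7,"delta_pos": [0,0,-0.03],"twist": 0},
    {"grip": 0.7,"delta_pos": [0,0,-0.03],"twist": 0},
    {"grip": 0.7,"delta_pos": [0,0,-0.03],"twist": 0},
    {"grip": 0.7,"delta_pos": [0,0,-0.015],"twist": 0},
    {"grip": 0.7,"delta_pos": [0,0,-0.012],"twist": 0},
    {"grip": 0.7,"delta_pos": [0,0,0],"twist": 0},
  ],
)

```text
clock: 5.72
position: [0.4913, -0.3062, 0.0222]
ee_rot: [0.517, 0.48, 0.521, -0.481]
contact_force: [-0.3, -0.4, 0.4]
width: 0.0597
```

Emit:
step_arm(
  increments=[
    {"grip": 0,"delta_pos": [0,0,0],"twist": 0},
    {"grip": 0,"delta_pos": [0,0,0],"twist": 0},
    {"grip": 0,"delta_pos": [0,0,0],"twist": 0},
    {"grip": 0,"delta_pos": [0,0,0],"twist": 0},
    {"grip": 0,"delta_pos": [0,0,0],"twist": 0},
    {"grip": 0,"delta_pos": [0,0,0],"twist": 0},
  ],
  force=70,
)

```text
clock: 6.22
position: [0.494, -0.3083, 0.0266]
ee_rot: [0.52, 0.48, 0.518, -0.48]
contact_force: [0.6, 0.6, 6.9]
width: 0.02
```

Emit:
step_arm(
  increments=[
    {"grip": 0,"delta_pos": [0,0,0.01],"twist": 0},
    {"grip": 0,"delta_pos": [0,0,0.02],"twist": 0},
    {"grip": 0,"delta_pos": [0,0,0.03],"twist": 0},
    {"grip": 0,"delta_pos": [0,0,0.03],"twist": 0},
    {"grip": 0,"delta_pos": [0,0,0.03],"twist": 0},
    {"grip": 0,"delta_pos": [0,0,0.03],"twist": 0},
    {"grip": 0,"delta_pos": [0.002,0.02,0],"twist": -1.5},
    {"grip": 0,"delta_pos": [0.005,0.02,0],"twist": -1.5},
    {"grip": 0,"delta_pos": [0.005,0.026,0],"twist": -1.5},
    {"grip": 0,"delta_pos": [0.005,0.026,0],"twist": -1.5},
  ],
)

```text
clock: 7.05
position: [0.5095, -0.2147, 0.1755]
ee_rot: [0.493, 0.507, 0.493, -0.507]
contact_force: [0.7, 0.2, -1.0]
width: 0.0202
```

Emit:
step_arm(
  increments=[
    {"grip": 0,"delta_pos": [0.005,0.026,0],"twist": -1.5},
    {"grip": 0,"delta_pos": [0.005,0.026,0],"twist": -1.5},
    {"grip": 0,"delta_pos": [0.005,0.026,0],"twist": 0},
    {"grip": 0,"delta_pos": [0.005,0.026,0],"twist": 0},
    {"grip": 0,"delta_pos": [0.005,0.026,0],"twist": 0},
    {"grip": 0,"delta_pos": [0.005,0.026,0],"twist": 0},
    {"grip": 0,"delta_pos": [0.005,0.026,0],"twist": 0},
    {"grip": 0,"delta_pos": [0,0.025,0],"twist": 0},
    {"grip": 0,"delta_pos": [0,0,0],"twist": 0},
    {"grip": 0,"delta_pos": [0,0,0],"twist": 0},
  ],
)

```text
clock: 7.88
position: [0.5444, -0.0074, 0.1751]
ee_rot: [-0.481, -0.519, -0.481, 0.519]
contact_force: [0.4, -0.8, -2.2]
width: 0.0199
```

```bash
python3 - <<'E'
from h import *
from scipy.spatial.transform import Rotation as Ro
d=shot('side');c=d['img'][80:330,120:370,::-1]
t=shot('top');c2=t['img'][90:270,170:350,::-1]
cv2.imwrite('pics/c3.png',np.hstack([cv2.resize(c,(400,400)),cv2.resize(c2,(400,400))]))
s=manip.get_state();R=Ro.from_quat(s['ee_rot'],scalar_first=True).as_matrix()
print(s['position'],s['width'],np.degrees(np.arctan2(R[1,1],R[0,1])))
E
```

```text
[ 0.54471414 -0.00900631  0.17512814] 0.01985154234031484 -4.504665010188549
```

View pics/c3.png

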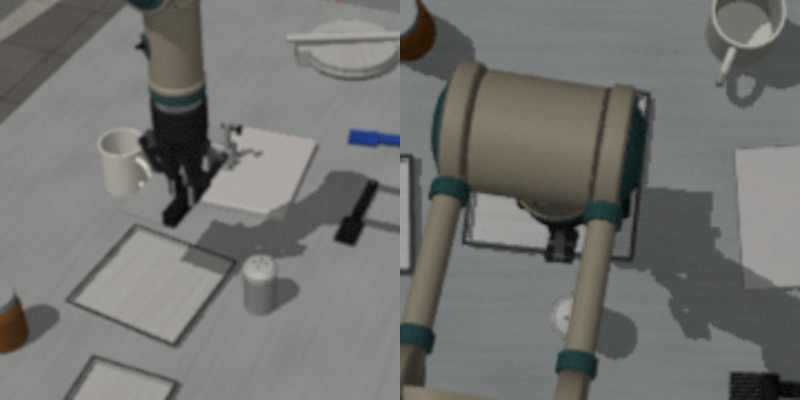

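The scraper is held level over the square tray (handle about 190,200 in the side crop). I'll lower it.

Emit:
step_arm(
  increments=[
    {"grip": 0,"delta_pos": [0.001,0.001,-0.03],"twist": 0},
    {"grip": 0,"delta_pos": [0,0,-0.03],"twist": 0},
    {"grip": 0,"delta_pos": [0,0,-0.03],"twist": 0},
    {"grip": 0,"delta_pos": [0,0,-0.03],"twist": 0},
    {"grip": 0,"delta_pos": [0,0,-0.02],"twist": 0},
    {"grip": 0,"delta_pos": [0,0,-0.01],"twist": 0},
    {"grip": 0,"delta_pos": [0,0,-0.004],"twist": 0},
    {"grip": 0,"delta_pos": [0,0,-0.003],"twist": 0},
    {"grip": 0,"delta_pos": [0,0,0],"twist": 0},
    {"grip": 0,"delta_pos": [0,0,0],"twist": 0},
  ],
)

```text
clock: 8.82
position: [0.5471, -0.008, 0.0191]
ee_rot: [0.481, 0.52, 0.479, -0.519]
contact_force: [0.6, 0.3, -1.4]
width: 0.02
```

Emit:
step_arm(
  increments=[
    {"grip": 0,"delta_pos": [0,0,-0.002],"twist": 0},
    {"grip": 0,"delta_pos": [0,0,-0.002],"twist": 0},
    {"grip": 0,"delta_pos": [0,0,0],"twist": 0},
    {"grip": 0,"delta_pos": [0,0,0],"twist": 0},
  ],
)

```text
clock: 9.15
position: [0.547, -0.0077, 0.0156]
ee_rot: [0.481, 0.52, 0.479, -0.519]
contact_force: [-0.7, -0.0, 5.5]
width: 0.0201
```

Emit:
step_arm(
  increments=[
    {"grip": 0.45,"delta_pos": [0,0,0],"twist": 0},
    {"grip": 0.45,"delta_pos": [0,0,0],"twist": 0},
    {"grip": 0.45,"delta_pos": [0,0,0],"twist": 0},
    {"grip": 0.45,"delta_pos": [0,0,0],"twist": 0},
    {"grip": 0.45,"delta_pos": [0,0,0.01],"twist": 0},
    {"grip": 0.45,"delta_pos": [0,0,0.03],"twist": 0},
    {"grip": 0.45,"delta_pos": [0,0,0.03],"twist": 0},
    {"grip": 0.45,"delta_pos": [0,0,0.03],"twist": 0},
    {"grip": 0.45,"delta_pos": [0,0,0.03],"twist": 0},
    {"grip": 0.45,"delta_pos": [0,0,0.02],"twist": 0},
  ],
)

```text
clock: 9.98
position: [0.5471, -0.0077, 0.1677]
ee_rot: [0.481, 0.52, 0.479, -0.518]
contact_force: [-0.1, -0.4, 0.7]
width: 0.0385
```

```bash
python3 - <<'E'
from h import *
import pickle
a,b=pickle.load(open('v0.pkl','rb'))
m=(a['img'].max(2)<60)[250:280,310:390];ys,xs=np.nonzero(m);xs=xs+310;ys=ys+250
print(xs.min(),xs.max())
for lo,hi in((318,342),(346,358),(358,372),(372,384)):
    k=(xs>=lo)&(xs<hi);print(ray(a,xs[k].mean(),ys[k].mean(),.014).round(4), k.sum()/(hi-lo))
print('ends',ray(a,xs.min()-.5,265,.014),ray(a,xs.max()+.5,265,.014))
E
```

```text
318 383
[ 0.3531 -0.21    0.014 ] 13.5
[ 0.3516 -0.2635  0.014 ] 7.666666666666667
[ 0.3513 -0.2962  0.014 ] 7.0
[ 0.3507 -0.327   0.014 ] 6.333333333333333
ends [ 0.35179629 -0.17938566  0.014     ] [ 0.35455901 -0.34337586  0.014     ]
```

Emit:
step_arm(
  increments=[
    {"grip": 0.5,"delta_pos": [-0.0195,-0.0254,0],"twist": 0.33},
    {"grip": 0.5,"delta_pos": [-0.0195,-0.0254,0],"twist": 0.33},
    {"grip": 0.5,"delta_pos": [-0.0195,-0.0254,0],"twist": 0.33},
    {"grip": 0.5,"delta_pos": [-0.0195,-0.0254,0],"twist": 0.33},
    {"grip": 0.5,"delta_pos": [-0.0195,-0.0254,0],"twist": 0.33},
    {"grip": 0.5,"delta_pos": [-0.0195,-0.0254,0],"twist": 0.33},
    {"grip": 0.5,"delta_pos": [-0.0195,-0.0254,0],"twist": 0.33},
    {"grip": 0.5,"delta_pos": [-0.0195,-0.0254,0],"twist": 0.33},
    {"grip": 0.5,"delta_pos": [-0.0195,-0.0254,0],"twist": 0.33},
    {"grip": 0.5,"delta_pos": [-0.0195,-0.0254,0],"twist": 0.33},
  ],
)

```text
clock: 10.82
position: [0.3499, -0.2625, 0.1647]
ee_rot: [0.495, 0.505, 0.494, -0.505]
contact_force: [-0.2, 0.5, -0.2]
width: 0.0425
```

Emit:
step_arm(
  increments=[
    {"grip": 0.5,"delta_pos": [0,0,0],"twist": 0},
    {"grip": 0.5,"delta_pos": [0,0,-0.03],"twist": 0},
    {"grip": 0.5,"delta_pos": [0,0,-0.03],"twist": 0},
    {"grip": 0.5,"delta_pos": [0,0,-0.03],"twist": 0},
    {"grip": 0.5,"delta_pos": [0,0,-0.03],"twist": 0},
    {"grip": 0.5,"delta_pos": [0,0,0],"twist": 0},
  ],
)

```text
clock: 11.32
position: [0.3482, -0.2583, 0.0403]
ee_rot: [0.491, 0.505, 0.498, -0.505]
contact_force: [-1.0, 0.7, -0.3]
width: 0.0428
```

Emit:
step_arm(
  increments=[
    {"grip": 0.5,"delta_pos": [0.001,-0.001,-0.015],"twist": 0},
    {"grip": 0.5,"delta_pos": [0.001,-0.001,-0.012],"twist": 0},
    {"grip": 0.5,"delta_pos": [0,0,0],"twist": 0},
    {"grip": 0.5,"delta_pos": [0,0,0],"twist": 0},
  ],
)

```text
clock: 11.65
position: [0.3536, -0.2637, 0.0179]
ee_rot: [0.495, 0.505, 0.495, -0.505]
contact_force: [-0.8, -0.5, -1.0]
width: 0.0427
```

Emit:
step_arm(
  increments=[
    {"grip": 0,"delta_pos": [0,0,0],"twist": 0},
    {"grip": 0,"delta_pos": [0,0,0],"twist": 0},
    {"grip": 0,"delta_pos": [0,0,0],"twist": 0},
    {"grip": 0,"delta_pos": [0,0,0],"twist": 0},
    {"grip": 0,"delta_pos": [0,0,0],"twist": 0},
  ],
  force=40,
)

```text
clock: 12.07
position: [0.3534, -0.2641, 0.018]
ee_rot: [-0.495, -0.505, -0.494, 0.505]
contact_force: [-0.6, 0.7, 6.8]
width: -0.0002
```

The jaws closed above the handle, because the TCP settled at 0.018. I'll reopen and go lower.

Emit:
step_arm(
  increments=[
    {"grip": 0.5,"delta_pos": [0,0,0.015],"twist": 0},
    {"grip": 0.5,"delta_pos": [0,0,0.005],"twist": 0},
    {"grip": 0.5,"delta_pos": [0,0,0],"twist": 0},
    {"grip": 0.5,"delta_pos": [0,0,0],"twist": 0},
    {"grip": 0.5,"delta_pos": [0,0,-0.01],"twist": 0},
    {"grip": 0.5,"delta_pos": [0,0,-0.012],"twist": 0},
    {"grip": 0.5,"delta_pos": [0,0,-0.008],"twist": 0},
    {"grip": 0.5,"delta_pos": [0,0,0],"twist": 0},
    {"grip": 0.5,"delta_pos": [0,0,0],"twist": 0},
  ],
)

```text
clock: 12.82
position: [0.3525, -0.2631, 0.0062]
ee_rot: [0.494, 0.505, 0.495, -0.505]
contact_force: [-0.6, -0.1, -0.1]
width: 0.0428
```

```bash
python3 - <<'E'
from h import *
d=shot('side');t=shot('top')
c=d['img'][140:260,290:410,::-1];c2=t['img'][200:320,290:410,::-1]
cv2.imwrite('pics/c4.png',np.hstack([cv2.resize(c,(400,400)),cv2.resize(c2,(400,400))]))
s=manip.get_state();print(s['position'],s['width'],s['contact_force'])
E
```

```text
[ 0.35310253 -0.26370696  0.00700301] 0.042488513920956865 [-0.30270706  0.09287072 -0.43657149]
```

View pics/c4.png

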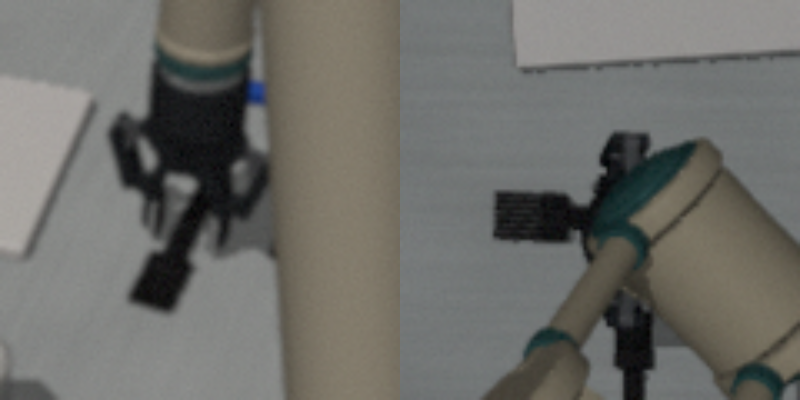

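The fingers straddle the brush handle (side crop about 195,215). Closing.

Emit:
step_arm(
  increments=[
    {"grip": 0,"delta_pos": [0,0,0],"twist": 0},
    {"grip": 0,"delta_pos": [0,0,0],"twist": 0},
    {"grip": 0,"delta_pos": [0,0,0],"twist": 0},
    {"grip": 0,"delta_pos": [0,0,0],"twist": 0},
    {"grip": 0,"delta_pos": [0,0,0],"twist": 0},
  ],
  force=40,
)

```text
clock: 13.33
position: [0.3533, -0.2639, 0.0075]
ee_rot: [0.495, 0.505, 0.494, -0.505]
contact_force: [-0.4, 0.8, 6.6]
width: 0.0169
```

Emit:
step_arm(
  increments=[
    {"grip": 0,"delta_pos": [0,0,0.01],"twist": 0},
    {"grip": 0,"delta_pos": [0,0,0.03],"twist": 0},
    {"grip": 0,"delta_pos": [0,0,0.03],"twist": 0},
    {"grip": 0,"delta_pos": [0,0,0.03],"twist": 0},
    {"grip": 0,"delta_pos": [0,0,0.03],"twist": 0},
    {"grip": 0,"delta_pos": [0,0,0.03],"twist": 0},
    {"grip": 0,"delta_pos": [0.008,0.026,0.01],"twist": 0.3},
    {"grip": 0,"delta_pos": [0.008,0.028,0],"twist": 0.3},
    {"grip": 0,"delta_pos": [0.008,0.028,0],"twist": 0.3},
    {"grip": 0,"delta_pos": [0.008,0.028,0],"twist": 0.3},
  ],
)

```text
clock: 14.17
position: [0.3849, -0.1524, 0.1771]
ee_rot: [0.5, 0.5, 0.5, -0.5]
contact_force: [-0.2, 0.2, -1.1]
width: 0.0167
```

Emit:
step_arm(
  increments=[
    {"grip": 0,"delta_pos": [0.008,0.028,0],"twist": 0.3},
    {"grip": 0,"delta_pos": [0.008,0.028,0],"twist": 0.3},
    {"grip": 0,"delta_pos": [0.008,0.028,0],"twist": 0.3},
    {"grip": 0,"delta_pos": [0.008,0.028,0],"twist": 0.3},
    {"grip": 0,"delta_pos": [0.008,0.028,0],"twist": 0.3},
    {"grip": 0,"delta_pos": [0.008,0.028,0],"twist": 0},
    {"grip": 0,"delta_pos": [0.008,0.028,0],"twist": 0},
    {"grip": 0,"delta_pos": [0.008,0.028,0],"twist": 0},
    {"grip": 0,"delta_pos": [0.008,0.028,0],"twist": 0},
    {"grip": 0,"delta_pos": [0.008,0.028,0],"twist": 0},
  ],
)

```text
clock: 15.0
position: [0.4647, 0.1279, 0.1766]
ee_rot: [0.506, 0.493, 0.507, -0.494]
contact_force: [0.3, -0.7, -0.0]
width: 0.0168
```

Emit:
step_arm(
  increments=[
    {"grip": 0,"delta_pos": [0.008,0.028,0],"twist": 0},
    {"grip": 0,"delta_pos": [0.008,0.028,0],"twist": 0},
    {"grip": 0,"delta_pos": [0.008,0.028,0],"twist": 0},
    {"grip": 0,"delta_pos": [0.008,0.028,0],"twist": 0},
    {"grip": 0,"delta_pos": [0.008,0.028,0],"twist": 0},
    {"grip": 0,"delta_pos": [0.008,0.028,0],"twist": 0},
    {"grip": 0,"delta_pos": [0,0,0],"twist": 0},
    {"grip": 0,"delta_pos": [0,0,0],"twist": 0},
    {"grip": 0,"delta_pos": [0,0,0],"twist": 0},
  ],
)

```text
clock: 15.75
position: [0.5122, 0.2938, 0.1762]
ee_rot: [0.506, 0.493, 0.507, -0.494]
contact_force: [-0.8, 0.6, -0.5]
width: 0.0167
```

```bash
python3 - <<'E'
from h import *
from scipy.spatial.transform import Rotation as Ro
d=shot('side');t=shot('top')
c=d['img'][170:420,100:350,::-1];c2=t['img'][80:280,60:260,::-1]
cv2.imwrite('pics/c5.png',np.hstack([cv2.resize(c,(400,400)),cv2.resize(c2,(400,400))]))
s=manip.get_state();R=Ro.from_quat(s['ee_rot'],scalar_first=True).as_matrix()
print(s['position'],s['width'],np.degrees(np.arctan2(R[1,1],R[0,1])))
E
```

```text
[0.51236631 0.29324291 0.17665612] 0.016872972978613485 1.4342974789109213
```

View pics/c5.png

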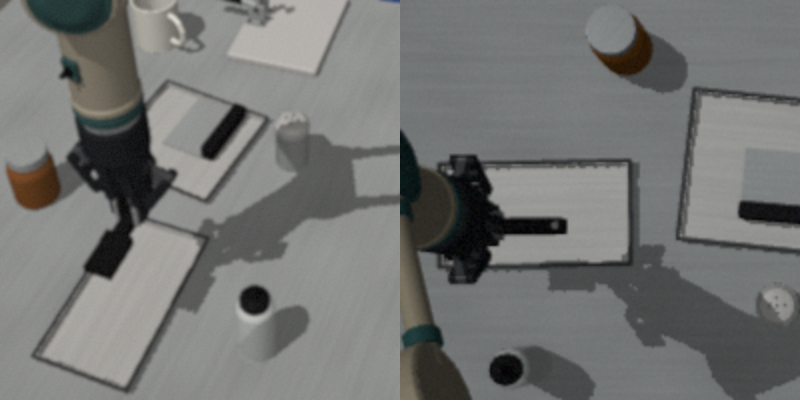

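The brush is held over the oblong tray, parallel to its long side. The scraper lies inside the square tray. Lowering.

Emit:
step_arm(
  increments=[
    {"grip": 0,"delta_pos": [0,0.003,-0.03],"twist": 0},
    {"grip": 0,"delta_pos": [0,0,-0.03],"twist": 0},
    {"grip": 0,"delta_pos": [0,0,-0.03],"twist": 0},
    {"grip": 0,"delta_pos": [0,0,-0.03],"twist": 0},
    {"grip": 0,"delta_pos": [0,0,-0.02],"twist": 0},
    {"grip": 0,"delta_pos": [0,0,-0.014],"twist": 0},
    {"grip": 0,"delta_pos": [0,0,-0.005],"twist": 0},
    {"grip": 0,"delta_pos": [0,0,0],"twist": 0},
    {"grip": 0,"delta_pos": [0,0,0],"twist": 0},
  ],
)

```text
clock: 16.6
position: [0.5135, 0.297, 0.0187]
ee_rot: [0.506, 0.494, 0.506, -0.493]
contact_force: [0.2, -0.9, -0.8]
width: 0.0169
```

Emit:
step_arm(
  increments=[
    {"grip": 0,"delta_pos": [0,0,-0.004],"twist": 0},
    {"grip": 0,"delta_pos": [0,0,-0.0025],"twist": 0},
    {"grip": 0,"delta_pos": [0,0,0],"twist": 0},
    {"grip": 0,"delta_pos": [0,0,0],"twist": 0},
  ],
)

```text
clock: 16.93
position: [0.5131, 0.2975, 0.0118]
ee_rot: [0.507, 0.494, 0.506, -0.493]
contact_force: [0.8, 0.2, 0.7]
width: 0.0167
```

Emit:
step_arm(
  increments=[
    {"grip": 0.4,"delta_pos": [0,0,0],"twist": 0},
    {"grip": 0.4,"delta_pos": [0,0,0],"twist": 0},
    {"grip": 0.4,"delta_pos": [0,0,0],"twist": 0},
    {"grip": 0.4,"delta_pos": [0,0,0],"twist": 0},
    {"grip": 0.4,"delta_pos": [0,0,0.01],"twist": 0},
    {"grip": 0.4,"delta_pos": [0,0,0.035],"twist": 0},
    {"grip": 0.4,"delta_pos": [0,0,0.035],"twist": 0},
    {"grip": 1,"delta_pos": [0,0,0.035],"twist": 0},
    {"grip": 1,"delta_pos": [0,0,0.035],"twist": 0},
    {"grip": 1,"delta_pos": [0,0,0.035],"twist": 0},
  ],
)

```text
clock: 17.77
position: [0.5126, 0.2973, 0.1991]
ee_rot: [0.507, 0.494, 0.506, -0.493]
contact_force: [-0.2, 0.6, 0.1]
width: 0.0694
```

Emit:
step_arm(
  increments=[
    {"grip": 1,"delta_pos": [-0.027,0.0005,0],"twist": 0},
    {"grip": 1,"delta_pos": [-0.027,0.0005,0],"twist": 0},
    {"grip": 1,"delta_pos": [-0.027,0.0005,0],"twist": 0},
    {"grip": 1,"delta_pos": [-0.027,0.0005,0],"twist": 0},
    {"grip": 1,"delta_pos": [-0.027,0.0005,0],"twist": 0},
    {"grip": 1,"delta_pos": [-0.027,0,0],"twist": 0},
    {"grip": 1,"delta_pos": [0,0,0],"twist": 0},
    {"grip": 1,"delta_pos": [0,0,0],"twist": 0},
    {"grip": 1,"delta_pos": [0,0,0],"twist": 0},
  ],
)

```text
clock: 18.52
position: [0.3518, 0.3002, 0.1973]
ee_rot: [0.507, 0.494, 0.506, -0.493]
contact_force: [0.5, 1.1, 0.3]
width: 0.0852
```

Emit:
step_arm(
  increments=[
    {"grip": 1,"delta_pos": [0,0,-0.03],"twist": 0},
    {"grip": 1,"delta_pos": [0,0,-0.03],"twist": 0},
    {"grip": 1,"delta_pos": [0,0,-0.03],"twist": 0},
    {"grip": 1,"delta_pos": [0,0,-0.025],"twist": 0},
    {"grip": 1,"delta_pos": [0,0,-0.017],"twist": 0},
    {"grip": 1,"delta_pos": [0,0,0],"twist": 0},
    {"grip": 1,"delta_pos": [0,0,0],"twist": 0},
    {"grip": 1,"delta_pos": [0,0,0],"twist": 0},
  ],
)

```text
clock: 19.18
position: [0.3527, 0.3005, 0.0653]
ee_rot: [0.507, 0.494, 0.506, -0.493]
contact_force: [0.6, 0.5, 1.1]
width: 0.0853
```

Emit:
step_arm(
  increments=[
    {"grip": 0,"delta_pos": [0,0,0],"twist": 0},
    {"grip": 0,"delta_pos": [0,0,0],"twist": 0},
    {"grip": 0,"delta_pos": [0,0,0],"twist": 0},
    {"grip": 0,"delta_pos": [0,0,0],"twist": 0},
    {"grip": 0,"delta_pos": [0,0,0],"twist": 0},
    {"grip": 0,"delta_pos": [0,0,0],"twist": 0},
    {"grip": 0,"delta_pos": [0,0,0],"twist": 0},
  ],
  force=25,
)

```text
clock: 19.77
position: [0.3518, 0.3005, 0.0655]
ee_rot: [0.507, 0.494, 0.506, -0.493]
contact_force: [0.1, -0.3, 6.2]
width: 0.0473
```

Emit:
step_arm(
  increments=[
    {"grip": 0,"delta_pos": [0,0,0.01],"twist": 0},
    {"grip": 0,"delta_pos": [0,0,0.025],"twist": 0},
    {"grip": 0,"delta_pos": [0,0,0.025],"twist": 0},
    {"grip": 0,"delta_pos": [0.015,-0.003,0.01],"twist": 0},
    {"grip": 0,"delta_pos": [0.025,-0.004,0],"twist": 0},
    {"grip": 0,"delta_pos": [0.025,-0.004,0],"twist": 0},
    {"grip": 0,"delta_pos": [0.025,-0.004,0],"twist": 0},
    {"grip": 0,"delta_pos": [0.025,-0.004,0],"twist": 0},
    {"grip": 0,"delta_pos": [0.025,-0.004,0],"twist": 0},
    {"grip": 0,"delta_pos": [0.025,-0.004,0],"twist": 0},
  ],
)

```text
clock: 20.6
position: [0.5167, 0.2725, 0.1342]
ee_rot: [0.506, 0.493, 0.507, -0.494]
contact_force: [0.8, -0.8, -0.9]
width: 0.0476
```

Emit:
step_arm(
  increments=[
    {"grip": 0,"delta_pos": [0.025,-0.004,0],"twist": 0},
    {"grip": 0,"delta_pos": [0.02,-0.002,0],"twist": 0},
    {"grip": 0,"delta_pos": [0.006,0,0],"twist": 0},
    {"grip": 0,"delta_pos": [0,0,0],"twist": 0},
    {"grip": 0,"delta_pos": [0,0,-0.025],"twist": 0},
    {"grip": 0,"delta_pos": [0,0,-0.02],"twist": 0},
    {"grip": 0,"delta_pos": [0,0,-0.01],"twist": 0},
    {"grip": 0,"delta_pos": [0,0,0],"twist": 0},
    {"grip": 0,"delta_pos": [0,0,0],"twist": 0},
  ],
)

```text
clock: 21.35
position: [0.5658, 0.2671, 0.0793]
ee_rot: [0.506, 0.493, 0.507, -0.494]
contact_force: [-0.2, -0.2, -0.8]
width: 0.0475
```

```bash
python3 - <<'E'
from h import *
d=shot('side');t=shot('top')
c=d['img'][230:420,90:280,::-1];c2=t['img'][110:270,60:220,::-1]
cv2.imwrite('pics/c6.png',np.hstack([cv2.resize(c,(400,400)),cv2.resize(c2,(400,400))]))
s=manip.get_state();print(s['position'],s['width'],s['contact_force'])
E
```

```text
[0.56733426 0.26744697 0.08073909] 0.047247194903520154 [-0.10475791 -0.2344718   0.19417172]
```

View pics/c6.png

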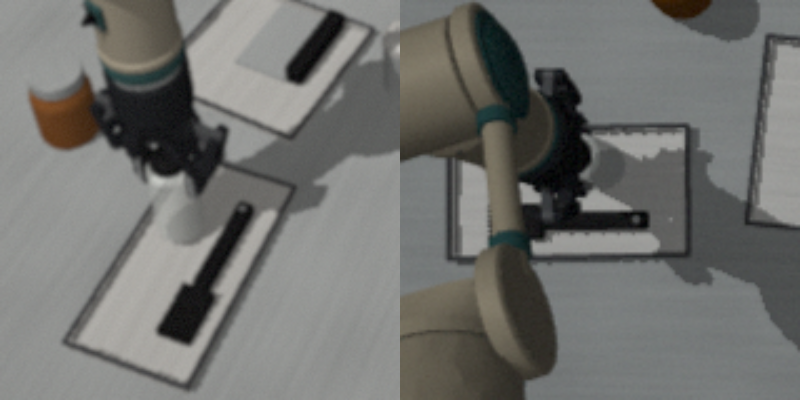

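The brush lies inside the tray and the bottle hangs upright beside its handle. I'll set the bottle down.

Emit:
step_arm(
  increments=[
    {"grip": 0,"delta_pos": [0,0,-0.005],"twist": 0},
    {"grip": 0,"delta_pos": [0,0,-0.003],"twist": 0},
    {"grip": 0,"delta_pos": [0,0,-0.002],"twist": 0},
    {"grip": 0,"delta_pos": [0,0,0],"twist": 0},
    {"grip": 0,"delta_pos": [0,0,0],"twist": 0},
  ],
)

```text
clock: 21.87
position: [0.5671, 0.267, 0.0696]
ee_rot: [0.506, 0.494, 0.506, -0.493]
contact_force: [0.0, 0.5, 0.3]
width: 0.0476
```

Emit:
step_arm(
  increments=[
    {"grip": 0.9,"delta_pos": [0,0,-0.0005],"twist": 0},
    {"grip": 0.9,"delta_pos": [0,0,0],"twist": 0},
    {"grip": 0.9,"delta_pos": [0,0,0],"twist": 0},
    {"grip": 0.9,"delta_pos": [0,0,0],"twist": 0},
    {"grip": 0.9,"delta_pos": [0,0,0],"twist": 0},
    {"grip": 0.9,"delta_pos": [0,0,0.02],"twist": 0},
    {"grip": 0.9,"delta_pos": [0,0,0.03],"twist": 0},
    {"grip": 0.9,"delta_pos": [0,0,0.035],"twist": 0},
    {"grip": 0.9,"delta_pos": [0,0,0.035],"twist": 0},
    {"grip": 0.9,"delta_pos": [0,0,0.01],"twist": 0},
  ],
)

```text
clock: 22.7
position: [0.5697, 0.2679, 0.205]
ee_rot: [0.508, 0.497, 0.505, -0.49]
contact_force: [0.5, 0.9, -0.4]
width: 0.077
```

Emit:
step_arm(
  increments=[
    {"grip": 1,"delta_pos": [-0.013,-0.027,0],"twist": 0},
    {"grip": 1,"delta_pos": [-0.013,-0.027,0],"twist": 0},
    {"grip": 1,"delta_pos": [-0.013,-0.027,0],"twist": 0},
    {"grip": 1,"delta_pos": [-0.013,-0.027,0],"twist": 0},
    {"grip": 1,"delta_pos": [-0.013,-0.027,0],"twist": 0},
    {"grip": 1,"delta_pos": [-0.014,-0.028,0],"twist": 0},
    {"grip": 1,"delta_pos": [-0.014,-0.028,0],"twist": 0},
    {"grip": 1,"delta_pos": [-0.014,-0.028,0],"twist": 0},
    {"grip": 1,"delta_pos": [-0.015,-0.028,0],"twist": 0},
    {"grip": 1,"delta_pos": [-0.015,-0.028,0],"twist": 0},
  ],
)

```text
clock: 23.53
position: [0.4289, -0.0092, 0.1987]
ee_rot: [0.507, 0.493, 0.506, -0.493]
contact_force: [0.9, -0.8, -0.4]
width: 0.0853
```

Emit:
step_arm(
  increments=[
    {"grip": 1,"delta_pos": [0,0,0],"twist": 0},
    {"grip": 1,"delta_pos": [0,0,0],"twist": 0},
  ],
)

```text
clock: 23.7
position: [0.4293, -0.009, 0.1989]
ee_rot: [0.506, 0.494, 0.506, -0.494]
contact_force: [0.1, -0.0, -0.4]
width: 0.0856
```

```bash
python3 - <<'E'
from h import *
d=shot('side');t=shot('top')
c=d['img'][200:420,90:310,::-1];c2=t['img'][110:270,60:280,::-1]
cv2.imwrite('pics/c7.png',np.hstack([cv2.resize(c,(400,400)),cv2.resize(c2,(400,291)) if 0 else cv2.copyMakeBorder(cv2.resize(c2,(400,291)),0,109,0,0,0)]))
s=manip.get_state();print(s['position'],s['width'],s['contact_force'])
E
```

```text
[ 0.43036169 -0.00771199  0.19895278] 0.08542227839444153 [-0.04231512 -0.61544178  0.45555738]
```

View pics/c7.png

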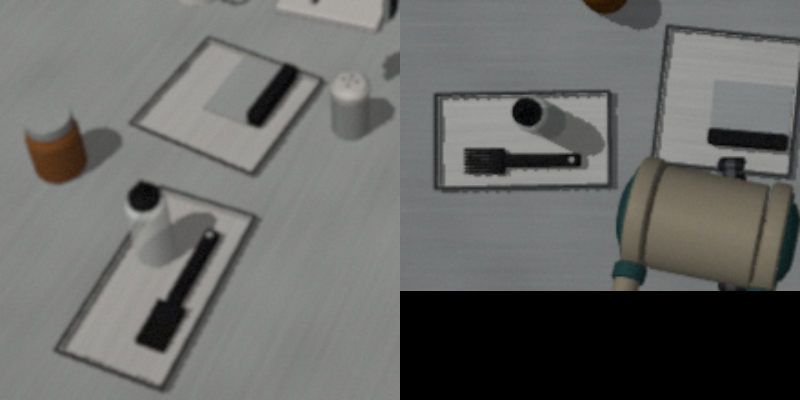

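The bottle stands upright and the brush lies flat in the oblong tray. The scraper is inside the square tray with free floor to its upper left. Now the shaker.

Emit:
step_arm(
  increments=[
    {"grip": 1,"delta_pos": [0,0,-0.035],"twist": 0},
    {"grip": 1,"delta_pos": [0,0,-0.035],"twist": 0},
    {"grip": 1,"delta_pos": [0,0,-0.035],"twist": 0},
    {"grip": 1,"delta_pos": [0,0,-0.03],"twist": 0},
    {"grip": 1,"delta_pos": [0,0,-0.018],"twist": 0},
    {"grip": 1,"delta_pos": [0,0,-0.01],"twist": 0},
    {"grip": 1,"delta_pos": [0,0,0],"twist": 0},
    {"grip": 1,"delta_pos": [0,0,0],"twist": 0},
  ],
)

```text
clock: 24.47
position: [0.4303, -0.0071, 0.0354]
ee_rot: [0.506, 0.493, 0.507, -0.493]
contact_force: [0.2, 0.3, 0.7]
width: 0.0855
```

Emit:
step_arm(
  increments=[
    {"grip": 0,"delta_pos": [0,0,0],"twist": 0},
    {"grip": 0,"delta_pos": [0,0,0],"twist": 0},
    {"grip": 0,"delta_pos": [0,0,0],"twist": 0},
    {"grip": 0,"delta_pos": [0,0,0],"twist": 0},
    {"grip": 0,"delta_pos": [0,0,0],"twist": 0},
    {"grip": 0,"delta_pos": [0,0,0],"twist": 0},
    {"grip": 0,"delta_pos": [0,0,0],"twist": 0},
  ],
  force=40,
)

```text
clock: 25.05
position: [0.4311, -0.0081, 0.0371]
ee_rot: [0.507, 0.494, 0.506, -0.493]
contact_force: [-0.0, 1.2, 6.2]
width: 0.0503
```

```bash
python3 - <<'E'
from h import *
import pickle
t=shot('top');pickle.dump(t,open('t.pkl','wb'))
im=t['img'].astype(int)
s=manip.get_state();print(s['position'],s['width'])
# handle of scraper & blade extent
m=(im.max(2)<45)[185:225,200:300]
n,l,st,c=cv2.connectedComponentsWithStats(m.astype(np.uint8))
for i in range(1,n):
    if st[i,4]>40:
        r=cv2.minAreaRect(np.argwhere(l==i)[:,::-1].astype(np.float32)+np.float32([200,185]));W=[ray(t,*p,.03)[:2] for p in cv2.boxPoints(r)];print(st[i],np.mean(W,0).round(4),r)
E
```

```text
[ 0.43106641 -0.00819102  0.03711224] 0.05021903811575993
[ 29   0  44   8 270] [ 0.5385 -0.01  ] ((250.5, 188.5), (7.0, 43.0), 90.0)
```

Emit:
step_arm(
  increments=[
    {"grip": 0,"delta_pos": [0,0,0.01],"twist": 0},
    {"grip": 0,"delta_pos": [0,0,0.03],"twist": 0},
    {"grip": 0,"delta_pos": [0,0,0.03],"twist": 0},
    {"grip": 0,"delta_pos": [0,0.019,0.02],"twist": 0},
    {"grip": 0,"delta_pos": [0.023,0.02,0],"twist": 0},
    {"grip": 0,"delta_pos": [0.023,0.02,0],"twist": 0},
    {"grip": 0,"delta_pos": [0.023,0.02,0],"twist": 0},
    {"grip": 0,"delta_pos": [0.023,0,0],"twist": 0},
    {"grip": 0,"delta_pos": [0.023,0,0],"twist": 0},
    {"grip": 0,"delta_pos": [0.023,0,0],"twist": 0},
  ],
)

```text
clock: 25.93
position: [0.5685, 0.0715, 0.1258]
ee_rot: [0.507, 0.493, 0.507, -0.493]
contact_force: [-0.1, -0.2, -1.1]
width: 0.0504
```

Emit:
step_arm(
  increments=[
    {"grip": 0,"delta_pos": [0.023,0,0],"twist": 0},
    {"grip": 0,"delta_pos": [0.023,0,0],"twist": 0},
    {"grip": 0,"delta_pos": [0.023,0,0],"twist": 0},
    {"grip": 0,"delta_pos": [0.023,0,0],"twist": 0},
    {"grip": 0,"delta_pos": [0,0,0],"twist": 0},
    {"grip": 0,"delta_pos": [0,0,-0.03],"twist": 0},
    {"grip": 0,"delta_pos": [0,0,-0.03],"twist": 0},
    {"grip": 0,"delta_pos": [0,0,-0.015],"twist": 0},
    {"grip": 0,"delta_pos": [0,0,0],"twist": 0},
    {"grip": 0,"delta_pos": [0,0,0],"twist": 0},
  ],
)

```text
clock: 26.77
position: [0.6588, 0.0709, 0.05]
ee_rot: [0.506, 0.493, 0.507, -0.494]
contact_force: [0.8, -0.3, -0.9]
width: 0.0503
```

```bash
python3 - <<'E'
from h import *
d=shot('side')
c=d['img'][180:310,140:300,::-1]
cv2.imwrite('pics/c8.png',cv2.resize(c,(640,520),interpolation=cv2.INTER_CUBIC))
s=manip.get_state();print(s['position'],s['width'],s['contact_force'])
E
```

```text
[0.66019906 0.07090837 0.05156835] 0.05000502701595542 [ 0.19623139 -0.94298855 -2.03115897]
```

View pics/c8.png

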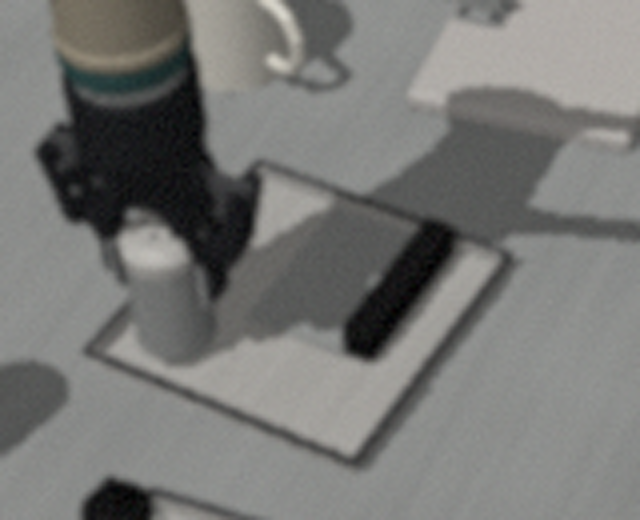

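The shaker hangs upright over the free corner, clear of the blade. I'll shift it 3 mm away from the rim and set it down.

Emit:
step_arm(
  increments=[
    {"grip": 0,"delta_pos": [0.001,-0.003,0],"twist": 0},
    {"grip": 0,"delta_pos": [0,0,-0.005],"twist": 0},
    {"grip": 0,"delta_pos": [0,0,-0.003],"twist": 0},
    {"grip": 0,"delta_pos": [0,0,-0.002],"twist": 0},
    {"grip": 0,"delta_pos": [0,0,0],"twist": 0},
    {"grip": 0,"delta_pos": [0,0,0],"twist": 0},
  ],
)

```text
clock: 27.32
position: [0.6611, 0.0681, 0.0413]
ee_rot: [0.507, 0.494, 0.506, -0.493]
contact_force: [-1.5, 0.9, 0.9]
width: 0.0502
```

Emit:
step_arm(
  increments=[
    {"grip": 0.85,"delta_pos": [0,0,-0.0005],"twist": 0},
    {"grip": 0.85,"delta_pos": [0,0,0],"twist": 0},
    {"grip": 0.85,"delta_pos": [0,0,0],"twist": 0},
    {"grip": 0.85,"delta_pos": [0,0,0],"twist": 0},
    {"grip": 0.85,"delta_pos": [0,0,0],"twist": 0},
    {"grip": 0.85,"delta_pos": [0,0,0.02],"twist": 0},
    {"grip": 0.85,"delta_pos": [0,0,0.03],"twist": 0},
    {"grip": 0.85,"delta_pos": [0,0,0.035],"twist": 0},
    {"grip": 0.85,"delta_pos": [0,0,0.035],"twist": 0},
    {"grip": 0.85,"delta_pos": [0,0,0.035],"twist": 0},
  ],
)

```text
clock: 28.15
position: [0.6606, 0.0679, 0.1969]
ee_rot: [0.506, 0.493, 0.507, -0.494]
contact_force: [-0.1, -0.1, -0.1]
width: 0.0726
```

Emit:
step_arm(
  increments=[
    {"grip": 0.85,"delta_pos": [-0.035,-0.01,0.01],"twist": 0},
    {"grip": 0.85,"delta_pos": [-0.035,-0.01,0.01],"twist": 0},
    {"grip": 0.85,"delta_pos": [-0.035,-0.01,0.01],"twist": 0},
    {"grip": 0.85,"delta_pos": [-0.035,-0.01,0.01],"twist": 0},
    {"grip": 0.85,"delta_pos": [-0.035,-0.01,0.01],"twist": 0},
    {"grip": 0.85,"delta_pos": [-0.035,-0.01,0.01],"twist": 0},
    {"grip": 0.85,"delta_pos": [-0.035,-0.01,0.01],"twist": 0},
    {"grip": 0.85,"delta_pos": [-0.035,-0.01,0.01],"twist": 0},
    {"grip": 0.85,"delta_pos": [-0.02,-0.01,0.01],"twist": 0},
    {"grip": 0.85,"delta_pos": [0,0,0],"twist": 0},
  ],
)

```text
clock: 28.98
position: [0.3576, -0.023, 0.2874]
ee_rot: [0.507, 0.494, 0.505, -0.494]
contact_force: [-0.3, 0.2, 0.6]
width: 0.073
```

```bash
python3 - <<'E'
from h import *
import pickle
d=shot('side');t=shot('top');pickle.dump((t,d),open('v1.pkl','wb'))
c=d['img'][130:410,110:330,::-1];c2=t['img'][70:230,60:420,::-1]
A=cv2.resize(c,(330,420));B=cv2.copyMakeBorder(cv2.resize(c2,(468,208)),0,212,0,0,0)
cv2.imwrite('pics/c9.png',np.hstack([A,B]))
def m(roi,th):
    x0,y0,x1,y1=roi;k=(t['img'].max(2)<th)[y0:y1,x0:x1];n,l,s,ce=cv2.connectedComponentsWithStats(k.astype(np.uint8));i=1+s[1:,4].argmax()
    return np.argwhere(l==i)[:,::-1].astype(np.float32)+np.float32([x0,y0])
def box(p,z):
    W=np.array([ray(t,*q,z)[:2] for q in cv2.boxPoints(cv2.minAreaRect(p))]);return W.mean(0)
Ro=lambda y:np.array([[np.cos(y),-np.sin(y)],[np.sin(y),np.cos(y)]])
sq=np.array([.5963,.0165]);ob=np.array([.5378,.2975])
print('scraper local',(box(m((205,185,290,215),45),.03)-sq)@Ro(np.radians(-5)))
b=m((85,185,180,215),60);print('brush',(box(b,.018)-ob)@Ro(np.radians(1.5)))
n=m((110,150,150,180),45);print('bottle',(ray(t,*n.mean(0),.109)[:2]-ob)@Ro(np.radians(1.5)))
print(manip.get_state()['position'])
E
```

```text
scraper local [-0.05531636 -0.03140915]
brush [-0.02831693  0.00062745]
bottle [ 0.02833755 -0.03098928]
[ 0.3609524  -0.02226068  0.2862202 ]
```

View pics/c9.png

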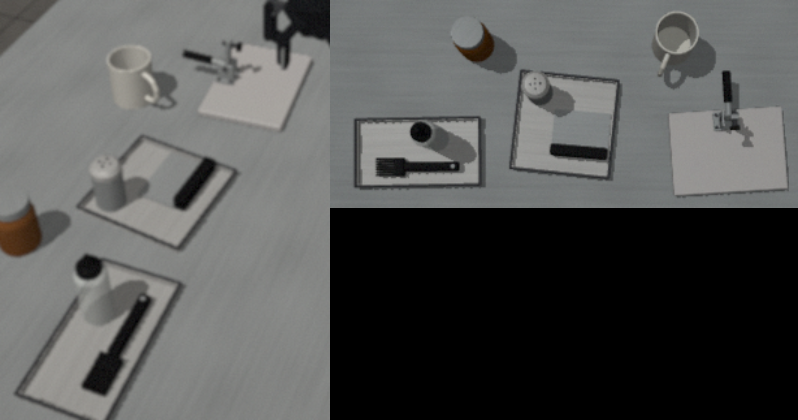

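Everything is in place: the clamp lever lies flat and the jar and mug haven't moved. Handing in.

```bash
python3 -c "
from h import *
manip.sign_off()"
```

```text
the job is handed in; nothing more can be done
```

I threw the clamp's lever over to its stop and left it there, then moved the scraper, brush, bottle and shaker to their trays. The job was handed in at about 29 s on the robot's clock, with the gripper empty and clear of everything.

**Last pictures:**
- The clamp's lever lies flat and its arm stands up.
- The bottle and shaker stand upright, and the brush and scraper lie flat, all inside the rims and clear of each other.
- The jar and mug show no sign of having moved.

**Last measured positions, in the tray frames:**

| Item | Tray | x (mm) | y (mm) |
|---|---|---|---|
| Scraper | square | -55 | -31 |
| Brush | oblong | -28 | 1 |
| Bottle | oblong | 28 | -31 |

All three are within the limits, though the scraper's edge is only about 5 mm from the rim. I did not measure the shaker again. From the release position it is at about (60, 57) mm in the square tray, and it looked right in the picture.

**What disagreed:**
- The first grip on the brush closed above its handle. I reopened, went about 11 mm lower, and the second grip held.
- The scraper's last measured position is about 7 mm in x and 3 mm in y from where I aimed. It is still within limits, so I left it.
- I judged height and tilt only from the pictures, the TCP height and the contact force, not by separate measurement.

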